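Close a sample tub in the pedal lid press

ROBOT

A 6-joint arm with a two-finger parallel gripper is mounted at the origin on the work surface. World frame = base frame: x ahead of the robot, y to its left, z up, the work surface at z = 0. Lengths are in m, angles in rad, forces in N, time in s.
With the tool pointing down it reaches from about 0.25 to 0.775 m from the base axis. Payload 8.9 kg.
Tool frame: the origin (TCP) lies midway between the tips of the shut fingers; the grasp point (between the pads) lies 19 mm behind it (bot.grip_depth is the distance from the TCP to the grasp point, in m); z points along the fingers, y is the line along which they close (so a half turn about z gives the same grasp; the last joint's range is limited). The gripper opens to 85 mm and grips with 20 to 120 N. Pads are 22 mm wide; open, the fingers measure 114 mm over their backs; the gripper's body (76 mm by 85 mm) begins 54 mm behind the grasp point. The pads swing forward as they close: fully open they stand 13 mm farther back than shut.
Start: joints at [-1.354, 0.291, -0.153, 1.127, 0, 1.431], TCP at [0.183, -0.492, 0.231] pointing down, gripper open.
Joint ranges: [-2.52, 2.52], [-0.91, 1.74], [-1.3, 1.37], [-1.96, 2.02], [-1.52, 1.47], [-3.14, 3.14]. Speed limits (rad/s): [2.22, 2.22, 2.79, 3.14, 3.14, 3.14].

INTERFACE

Orientations are given as a unit quaternion [w, x, y, z].
In Python, from bench import bot gives the robot as it stands. The module is installed in compiled form; this text tells all that it offers.
- The arm moves only by the shell command python3 -m creep 'ROWS' [OPENING]. ROWS is text: rows parted by semicolons, each of 4 numbers parted by spaces: the shift along the tool's x, y, z in m, then the turn about the tool's z in rad. In form: dx dy dz turn; .... A call has exactly 5 rows; each row is the pose to reach, as a shift and turn from the pose commanded when the call began, along the tool's axes at that moment; what a row does not reach only later rows make up. A row lasts 1/10 s, in which the tool goes at most 50 mm and 8.59 degrees, less where a joint would pass 70% of its speed; a pose out of reach is approached as far as the arm can. A call with a gripper value outside its range is refused whole. OPENING is the finger opening in m, from 0 to 0.0854, set as the call begins (- or left out, the last holds). The fingers move at their own pace and stop on an object; the grip force is fixed at half the most. Time passes only in rows, so rows that repeat a pose let the fingers close, or fill a call up. It gives the time, the measured TCP pose, the force, the opening and the grip force at its end, in the units of the state.
- bot.observe(): the state, without advancing time (a new reading comes with each control period).
- bot.snapshot(name): name is "side" or "top" or "wrist"; returns a dict with "pixels" (480x640x3 uint8, red, green, blue), "mtx" (3x3 intrinsics, pixels), "R" (3x3) and "t" (3): a world point X has camera coordinates R X + t. Camera axes: x right, y down, z forward; pixel columns grow to the right and rows downward; lengths in m; the calibration is good to about 2 mm. The wrist camera is an equidistant fisheye: a pixel r from the principal point sees the ray r / f radians off the axis. A picture is of the moment at which its call begins. There is no depth.
- bot.sign_off(): hands the job in; it is judged then, once.
Trained networks look in a picture, given as the dict that the camera call returned (one of the last four; its "shot" number tells which), for a name from the list of things; names that differ only in an ending like _2 or _b are one class to them, and where a whole thing is asked for, a point or a joint stands for the part that bears it (a point fixed in the world has none). Each returns a list of dicts, best first, with "p" (0 to 1); they miss things now and then, are a little off and sometimes report something else, mostly with a low value. They report only what shows in the picture. A call takes as long as a camera call.
- bot.silhouettes(name, picture): "mask" (480x640 bool, what is visible of it) and "uv" ([column, row] in pixels, amid what is visible of it).
- bot.spot_point(name, picture): "uv" ([column, row] in pixels: a listed point, or the origin of a listed thing).
The state is a dict: "time": time; "joint_positions": joint angles; "qd": joint speeds; "effort": joint torques, N m; "position": TCP position; "orientation": TCP orientation; "contact_force": force on the tool from outside, world axes, zero at the start; "wrist_torque": the same for the moment, N m; "finger_gap": finger opening in m; "finger_force": force on a finger pad.
Only numpy, scipy, OpenCV 4.12 (cv2) and the standard library are available. Lean on these libraries where they do the work, as an engineer would, in place of code of your own. Each camera call takes 0.05 s, during which the arm holds its last target. There are 200 camera calls.

TASK

Carry the sample tub, whose lid still stands proud, by its handle to the lid press, set it down upright on the press plate under the ram and let go, then press the red pedal down to its stop and hold it there about a second so that the ram pushes the green lid home. Then let the pedal come back up and carry the tub by its handle to the grey tray, leaving it standing upright on the tray floor. Keep the tub upright all the time and do not disturb the two cups, the wash bottle or the brush.

Things in the scene. Friction and masses are not known exactly. Their poses are not given: they have to be found in the camera images.
- tub: White round tub, 76 mm diameter, 70 mm tall, about 0.2 kg, green lid (82 mm) on top; too wide to grip round. Origin: centre of its underside, z up. A level black bar handle, 16 mm wide, 18 mm tall, runs from its wall along the tub's -x to 143 mm from the axis, its middle 50 mm above the underside. Starts on the bench to the robot's left.
- tub_handle (a point): Grip point on the tub's handle: 115 mm from the tub's axis along the tub's -x, 50 mm above its underside, in the middle of the bar. Axes as the tub's.
- lid (a joint): How far the tub's lid is pushed down, m: 0 = standing proud (lid top 86 mm above the tub's underside, orange band showing below it), 0.010 = hard home (lid top at 76 mm). It stays where it is pushed; a full stroke of the press brings it to just under 0.010.
- press_plate (a point): Point on top of the grey press plate, 20 mm above the bench, right below the ram: the tub's underside centre belongs here. z up, +x towards the blue column, -x the open side (towards the robot) where the tub goes in, handle to -x; +y towards the pedal. The plate spans x -60 to 130, y -65 to 65 mm. Two black stops, 12 mm tall, cradle the centred tub's wall on the +x side with 1.5 mm to spare.
- ram_face (a point): Centre of the underside of the black 44 mm wide ram, straight above press_plate: 116 mm above the plate when up; it comes down 40 mm with the pedal. A blue arm, 28 mm wide, its underside 149 mm above the plate, reaches over it from the column (column's near face 92 mm to the press's +x) and ends 22 mm past the ram axis on the open side.
- pedal (a joint): Angle of the red pedal, rad: 0 = up, 0.35 = down on its stop. A spring brings it back; holding it down at the pad takes about 9 to 14 N. It drives the ram.
- pedal_pad (a point): Point to press on top of the red pedal (66 mm wide, 128 mm long), 100 mm from its hinge; moves with it from 65 mm (up) to 31 mm (down) above the bench. The pedal sticks out to the press's +y and rises 0.40 rad above level when up, 0.05 when down. The hinge runs along the press's x, 72 mm to +y of the ram axis, 22 mm above the bench; the pedal's midline lies 20 mm to +x of the ram axis.
- tray: Shallow grey tray fixed on the bench to the robot's right, 300 mm (its x) by 200 mm (its y), rim 15 mm high, walls 4 mm, floor 4 mm thick. Origin: centre of its underside, z up. The half at its -x end is empty; two cups stand in the +x half.
- cup_a: Bystander: white cup with blue lid, 66 mm diameter, 62 mm tall, standing in the tray. Origin: centre of its underside.
- cup_b: Bystander: another such cup in the tray.
- wash_bottle: Bystander: white bottle with red cap, 60 mm diameter, 150 mm tall, standing on the bench beyond the press. Origin: centre of its underside.
- brush: Bystander: hand brush lying on the bench beyond the press.

How it is judged:
By the outcome, as a careful person would: the job done as asked, in the order asked, and still so for the second after the job is handed in, with the robot touching nothing.
It also fails if it takes over 72 s, if anything falls off the work surface, if the arm or the gripper's body presses on something with over 40 N, if the wrist force passes 120 N, or if a joint passes its speed limit or range.

## Working session

There is one attempt and no reset: what is moved stays moved. The work goes in short steps, Python scripts to look and compute and a shell command to move; the robot and the scene stay as the last step left them, time stands still between calls to the robot, and variables do not carry over. Pictures are saved under pics/ and viewed, at most 10 in all, crops included, and the job is handed in when it is done.

```bash
mkdir -p pics
cat > h.py <<'E'
import numpy as np, cv2
from bench import bot
def ray(pic,uv):
    K,R,t=map(np.array,(pic["mtx"],pic["R"],pic["t"]))
    d=np.linalg.inv(K)@np.array([uv[0],uv[1],1.]); return -R.T@t, R.T@d
def atz(pic,uv,z):
    c,d=ray(pic,uv); return c+d*(z-c[2])/d[2]
def proj(pic,X):
    c=np.array(pic["R"])@np.array(X)+np.array(pic["t"]); p=np.array(pic["mtx"])@c; return p[:2]/p[2]
def save(pic,n): cv2.imwrite(f"pics/{n}.png",pic["pixels"][:,:,::-1])
E
python3 - <<'E'
from h import *
np.set_printoptions(precision=4,suppress=True)
zs=dict(tub=0,tub_handle=.05,press_plate=.02,ram_face=.136,pedal_pad=.065,tray=0,cup_a=0,wash_bottle=0,brush=0)
P={}
for n in("top","side"):
    p=bot.snapshot(n);save(p,n+"0");P[n]=p
    print(n,"cam",-np.array(p["R"]).T@np.array(p["t"]))
    for k,z in zs.items():
        for r in bot.spot_point(k,p)[:3]:
            print(k,round(r["p"],2),np.array(r["uv"]),atz(p,r["uv"],z))
o=bot.observe();print(o["position"],o["orientation"],o["time"])
E
```

```text
top cam [ 0.4177 -0.0139  1.2649]
tub 0.79 [177.2 276.3] [0.5188 0.354  0.    ]
tub_handle 0.82 [175.4 321.7] [0.4065 0.3386 0.05  ]
press_plate 0.83 [320.4 246.2] [ 0.5941 -0.0057  0.02  ]
ram_face 0.74 [318.7 244.7] [ 0.5811 -0.0026  0.136 ]
pedal_pad 0.64 [259.9 223.7] [0.6421 0.141  0.065 ]
tray 0.79 [452.6 259.2] [ 0.5653 -0.3407  0.    ]
cup_a 0.83 [473.8 222.3] [ 0.6607 -0.3981  0.    ]
cup_a 0.55 [431.2 231.6] [ 0.636  -0.2882  0.    ]
wash_bottle 0.64 [384.9 168.6] [ 0.8016 -0.1721  0.    ]
brush 0.96 [259.6 167.4] [0.803  0.1536 0.    ]
brush 0.39 [471.8 223.3] [ 0.6581 -0.3929  0.    ]
side cam [ 0.5097 -1.0256  0.7295]
tub 0.61 [290.3 212. ] [0.5185 0.3684 0.    ]
tub 0.56 [368.2 397.3] [ 0.6404 -0.2826  0.    ]
tub_handle 0.89 [244.2 204.1] [0.4079 0.3143 0.05  ]
tub_handle 0.38 [326.8 291.7] [ 0.5848 -0.0538  0.05  ]
press_plate 0.65 [325.3 290.8] [ 0.5853 -0.0078  0.02  ]
ram_face 0.73 [326.2 237.2] [0.5846 0.0043 0.136 ]
ram_face 0.65 [383.  451.3] [ 0.6235 -0.5113  0.136 ]
pedal_pad 0.79 [347.6 235.1] [0.6403 0.1361 0.065 ]
tray 0.61 [325.7 425.7] [ 0.5677 -0.3415 -0.    ]
cup_a 0.78 [367.6 396.8] [ 0.6396 -0.2814  0.    ]
cup_a 0.7 [385.2 449.2] [ 0.6533 -0.3897  0.    ]
wash_bottle 0.86 [445.5 353.8] [ 0.7911 -0.1786  0.    ]
brush 0.78 [413.6 254.7] [0.7943 0.1593 0.    ]
[ 0.1828 -0.4921  0.2313] [0.     0.9842 0.1769 0.    ] 1.0
```

View pics/top0.png

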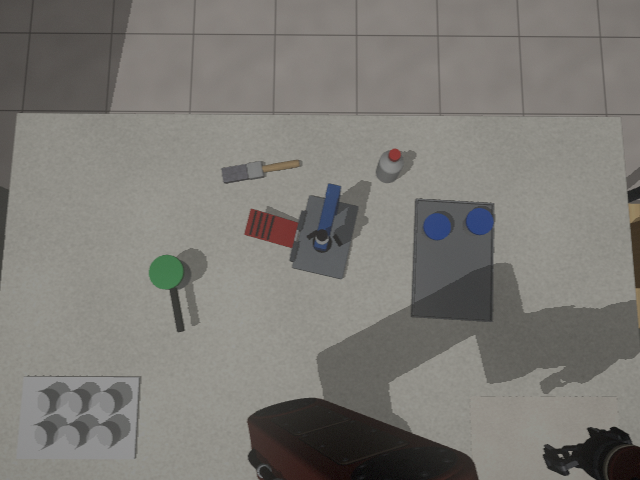

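View pics/side0.png

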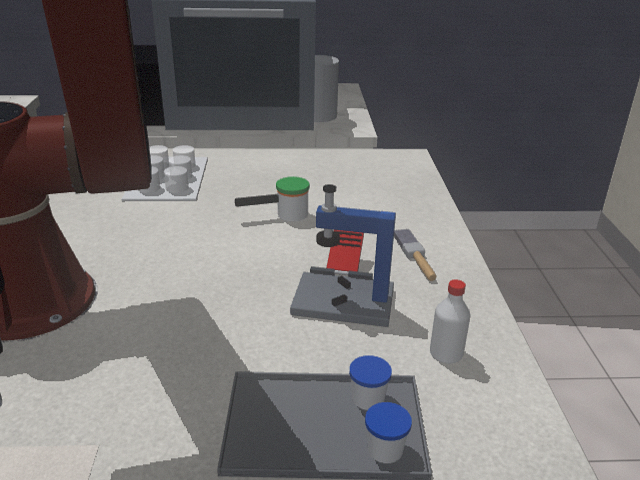

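Top view: the tub's lid is at (167,271) with the handle running to (180,330). The press plate's corners are near (308,195), (357,205), (343,278) and (292,266), so its yaw is about -0.19. The pedal is at (270,227), and the tray's empty half is the lower part around (452,290). The side view agrees: tub (292,200), ram (328,238), cups in the +x half. I'll refine with enlarged crops and colour masks.

Run:
```python
from h import *
np.set_printoptions(precision=4,suppress=True)
t=bot.snapshot("top");s=bot.snapshot("side")
a=cv2.resize(t["pixels"][180:290,275:375],None,fx=4,fy=4,interpolation=cv2.INTER_CUBIC)
b=cv2.resize(s["pixels"][225:335,285:400],None,fx=3.48,fy=4,interpolation=cv2.INTER_CUBIC)
cv2.imwrite("pics/c1.png",np.hstack([a,b])[:,:800,::-1])
for n,p in(("top",t),("side",s)):
    h=cv2.cvtColor(p["pixels"],cv2.COLOR_RGB2HSV)
    m=((h[...,0]>50)&(h[...,0]<75)&(h[...,1]>120)).astype(np.uint8)
    _,_,st,c=cv2.connectedComponentsWithStats(m);i=1+np.argmax(st[1:,4]);print(n,"lid",st[i],c[i],atz(p,c[i],.084))
    r=bot.silhouettes("tub",p)[0];mk=r["mask"];print(r["p"],mk.sum())
    if n=="top":
        dk=mk&(p["pixels"].max(2)<75); q=np.argwhere(dk)[:,::-1].astype(np.float32);print("dark",len(q))
        W=np.array([atz(p,u,.059) for u in q]);
        m_=W.mean(0);v=np.linalg.svd(W-m_)[2][0];v=v*np.sign(v[0]);pr=(W-m_)@v
        print("handle mid",m_,"dir",v,"yaw",np.arctan2(v[1],v[0]),"ends",m_+v*pr.min(),m_+v*pr.max())
    h2=((h[...,0]<8)|(h[...,0]>172))&(h[...,1]>150)
    q=np.argwhere(h2[200:250,240:305] if n=="top" else h2[225:275,320:370])[:,::-1]+([240,200] if n=="top" else [320,225])
    print("pedal red box",cv2.minAreaRect(q.astype(np.float32)), cv2.boxPoints(cv2.minAreaRect(q.astype(np.float32))).tolist())
for c in [(415,199),(494,203),(492,321),(411,318)]: print("tray",atz(t,c,.015))
```

```text
top lid [352 477   1   1   1] [352. 477.] [ 0.0675 -0.0792  0.084 ]
0.55 1562
dark 388
handle mid [0.4539 0.3318 0.059 ] dir [ 0.9998 -0.0217  0.    ] yaw -0.021692565519494257 ends [0.3851 0.3333 0.059 ] [0.5534 0.3297 0.059 ]
pedal red box ((287.450927734375, 229.92831420898438), (8.722990989685059, 18.85886001586914), 10.619654655456543) [[281.4263916015625, 238.39247131347656], [284.90185546875, 219.8566131591797], [293.4754638671875, 221.4641571044922], [290.0, 240.00001525878906]]
side lid [276 177  33  14 314] [292.2229 183.4809] [0.5233 0.3575 0.084 ]
0.74 1710
pedal red box ((344.5357360839844, 250.27122497558594), (30.412242889404297, 39.95273208618164), 8.880659103393555) [[326.4280090332031, 267.66064453125], [332.5957946777344, 228.18685913085938], [362.6434631347656, 232.88180541992188], [356.4756774902344, 272.3555908203125]]
tray [ 0.7174 -0.2459  0.015 ]
tray [ 0.7081 -0.447   0.015 ]
tray [ 0.411  -0.4289  0.015 ]
tray [ 0.4175 -0.2295  0.015 ]
```

View pics/c1.png

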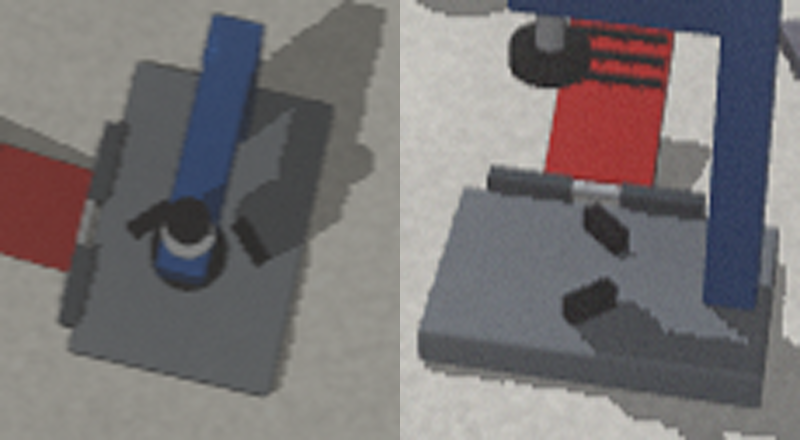

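The crop shows the plate's corners sharply: (309.5,195), (358.3,205.8), (341.3,278.8) and (292,268) in the top picture, and (292.2,308.8), (389.9,318.8) and (393.6,282) in the side picture. I'll fit the press, tray and tub poses to these.

Run:
```python
from h import *
from scipy.optimize import least_squares
np.set_printoptions(precision=4,suppress=True)
t=bot.snapshot("top");s=bot.snapshot("side")
def W(q,x,y,z): c,n=np.cos(q[2]),np.sin(q[2]); return [q[0]+c*x-n*y,q[1]+n*x+c*y,z]
obs=[(t,.13,.065,.02,309.5,195),(t,.13,-.065,.02,358.3,205.8),(t,-.06,-.065,.02,341.3,278.3),(t,-.06,.065,.02,292,268),
(s,-.06,-.065,.02,292.2,308.8),(s,.13,-.065,.02,389.9,318.8),(s,.13,.065,.02,393.6,282)]
def fit(obs,q0):
    f=lambda q:np.concatenate([proj(o[0],W(q,*o[1:4]))-o[4:] for o in obs])
    r=least_squares(f,q0);print(r.x,r.fun.round(1));return r.x
for o in(obs,obs[:4],obs[4:]):q=fit(o,[.59,0,-.19])
q=fit(obs,[.59,0,-.19])
print("ram uv",proj(t,W(q,0,0,.136)),proj(s,W(q,0,0,.136)),"pad",W(q,.02,.072+.092,.065))
tr=[(t,.15,.1,.015,415,199),(t,.15,-.1,.015,494,203),(t,-.15,-.1,.015,492,321),(t,-.15,.1,.015,411,318)]
fit(tr,[.56,-.34,0])
h=cv2.cvtColor(t["pixels"],cv2.COLOR_RGB2HSV)
m=np.zeros((480,640),np.uint8);m[240:310,130:210]=((h[...,0]>45)&(h[...,0]<90)&(h[...,1]>70))[240:310,130:210]
g=np.argwhere(m)[:,::-1];ctr=g.mean(0);print("lid top",len(g),ctr,atz(t,ctr,.086))
L=atz(t,ctr,.086)
p=t["pixels"].max(2);k=np.zeros((480,640),bool);k[293:340,160:195]=p[293:340,160:195]<65
g=np.argwhere(k)[:,::-1];H=np.array([atz(t,u,.059) for u in g]);mm=H.mean(0);v=np.linalg.svd(H-mm)[2][0];v*=np.sign(v[0])
pr=(H-mm)@v;print("handle",len(g),mm,np.arctan2(v[1],v[0]),"end",mm+v*pr.min(),"yaw from lid",np.arctan2(L[1]-mm[1],L[0]-mm[0]), "end-lid",np.linalg.norm((mm+v*pr.min()-L)[:2]))
h=cv2.cvtColor(s["pixels"],cv2.COLOR_RGB2HSV);m=(h[...,0]>45)&(h[...,0]<90)&(h[...,1]>100);m[:,:265]=0;m[:,320:]=0
g=np.argwhere(m)[:,::-1];print("lid side box",g.min(0),g.max(0),[proj(s,L+[0,0,-.005])])
```

```text
[ 0.5868 -0.0114 -0.2101] [-0.9 -0.9  0.4 -1.   1.9 -0.2 -0.  -1.  -2.3 -1.2 -0.2  0.4  0.2 -1.1]
[ 0.585  -0.0102 -0.2207] [-0.8 -0.3  0.4  0.1  1.1  0.8 -0.7 -0.6]
[ 0.5877 -0.0139 -0.195 ] [-1.4 -0.1  1.   0.6  0.4 -1. ]
[ 0.5868 -0.0114 -0.2101] [-0.9 -0.9  0.4 -1.   1.9 -0.2 -0.  -1.  -2.3 -1.2 -0.2  0.4  0.2 -1.1]
ram uv [322.6237 242.2341] [327.8321 241.3502] pad [np.float64(0.6405793366897254), np.float64(0.14479601694376637), 0.065]
[ 0.5636 -0.3378 -0.0522] [-0.1 -0.4 -0.6 -0.   0.4  1.   0.2 -0.6]
lid top 926 [165.7765 271.7171] [0.5226 0.3562 0.086 ]
handle 261 [0.4299 0.3332 0.059 ] 0.22658919121924984 end [0.3853 0.3229 0.059 ] yaw from lid 0.2435854444698702 end-lid 0.14132006495676694
lid side box [276 177] [308 193] [array([291.938 , 184.8238])]
```

```bash
cat >> h.py <<'E'
def yaw():
    w,x,y,z=bot.observe()["orientation"]; return np.arctan2(2*(x*y+w*z),1-2*(y*y+z*z))
def sh(ps,p0=None,y0=None):
    """waypoints (x,y,z,yaw) -> shift in tool axes + turn from one to the next"""
    p=np.array(bot.observe()["position"]) if p0 is None else np.array(p0); a=yaw() if y0 is None else y0
    print("now",p.round(4),round(a,3),bot.observe()["time"])
    for q in ps:
        d=np.array(q[:3])-p;c,s=np.cos(a),np.sin(a);t=(a-q[3]+np.pi)%(2*np.pi)-np.pi
        print(q,"->",np.round([d[0]*c+d[1]*s,d[0]*s-d[1]*c,-d[2],t],4)); p=np.array(q[:3]);a=q[3]
E
python3 -c "
from h import *
sh([(.26,-.29,.25,1.106),(.32,-.06,.26,1.856),(.36,.15,.25,2.606),(.40,.31,.21,3.356)])"
```

```text
now [ 0.1829 -0.4921  0.2313] 0.356 1.3
(0.26, -0.29, 0.25, 1.106) -> [ 0.1427 -0.1626 -0.0187 -0.7502]
(0.32, -0.06, 0.26, 1.856) -> [ 0.2325 -0.0495 -0.01   -0.75  ]
(0.36, 0.15, 0.25, 2.606) -> [ 0.1903  0.0975  0.01   -0.75  ]
(0.4, 0.31, 0.21, 3.356) -> [ 0.0473  0.158   0.04   -0.75  ]
```

```bash
python3 -m creep '0.029 -0.033 -0.004 -0.15; 0.057 -0.065 -0.008 -0.3; 0.086 -0.098 -0.012 -0.45; 0.114 -0.13 -0.015 -0.6; 0.143 -0.163 -0.019 -0.75'
python3 -m creep '0.047 -0.01 -0.002 -0.15; 0.093 -0.02 -0.004 -0.3; 0.14 -0.03 -0.006 -0.45; 0.186 -0.04 -0.008 -0.6; 0.233 -0.05 -0.01 -0.75'
python3 -c "
from h import *
sh([(.36,.15,.25,2.606),(.40,.31,.21,3.356)])"
```

```text
time: 1.8
position: [0.2604, -0.288, 0.2504]
orientation: [0.0, 0.85, 0.528, 0.0]
contact_force: [1.3, -0.2, -0.0]
finger_gap: 0.0853
finger_force: 0.0
time: 2.3
position: [0.32, -0.0572, 0.2607]
orientation: [0.001, 0.597, 0.802, 0.0]
contact_force: [1.4, -0.2, -0.8]
finger_gap: 0.0854
finger_force: 0.0
now [ 0.32   -0.0572  0.2607] 1.861 2.3
(0.36, 0.15, 0.25, 2.606) -> [ 0.187   0.0976  0.0107 -0.7447]
(0.4, 0.31, 0.21, 3.356) -> [ 0.0473  0.158   0.04   -0.75  ]
```

```bash
python3 -m creep '0.038 0.02 0.002 -0.15; 0.075 0.039 0.004 -0.3; 0.113 0.059 0.006 -0.45; 0.15 0.078 0.008 -0.6; 0.188 0.098 0.01 -0.75'
python3 -m creep '0.009 0.032 0.008 -0.15; 0.019 0.063 0.016 -0.3; 0.028 0.095 0.024 -0.45; 0.038 0.126 0.032 -0.6; 0.047 0.158 0.04 -0.75'
python3 - <<'E'
from h import *
np.set_printoptions(precision=4,suppress=True)
def fray(p,uv):
    K=np.array(p["mtx"]);u=(np.array(uv,float)-[K[0,2],K[1,2]])/[K[0,0],K[1,1]];r=np.hypot(*u)
    d=np.array([*(u/max(r,1e-9)*np.sin(r)),np.cos(r)]);R=np.array(p["R"]);return -R.T@np.array(p["t"]),R.T@d
p=bot.snapshot("wrist");save(p,"w1")
for n,z in(("tub_handle",.05),("tub",0)):
    for r in bot.spot_point(n,p)[:2]:
        c,d=fray(p,r["uv"]);print(n,r["p"],r["uv"],c+d*(z-c[2])/d[2])
for n in("top","side"):
    q=bot.snapshot(n)
    for r in bot.spot_point("tub_handle",q)[:1]:print(n,r["p"],atz(q,r["uv"],.05))
sh([(.411,.329,.15,3.376)])
E
```

```text
time: 2.8
position: [0.3611, 0.1511, 0.2505]
orientation: [0.0, 0.262, 0.965, 0.0]
contact_force: [1.0, -1.1, 0.5]
finger_gap: 0.0853
finger_force: 0.0
time: 3.3
position: [0.4014, 0.3105, 0.21]
orientation: [0.0, -0.11, 0.994, -0.0]
contact_force: [-0.2, -0.8, 0.8]
finger_gap: 0.0851
finger_force: 0.0
tub_handle 0.7 [339.4, 237.0] [0.4096 0.3332 0.05  ]
tub 0.86 [335.7, 328.6] [0.5234 0.3606 0.    ]
top 0.85 [0.4084 0.3387 0.05  ]
side 0.87 [0.4082 0.3309 0.05  ]
now [0.4013 0.3083 0.2106] -2.929 3.65
(0.411, 0.329, 0.15, 3.376) -> [-0.0139  0.0182  0.0606 -0.022 ]
```

View pics/w1.png

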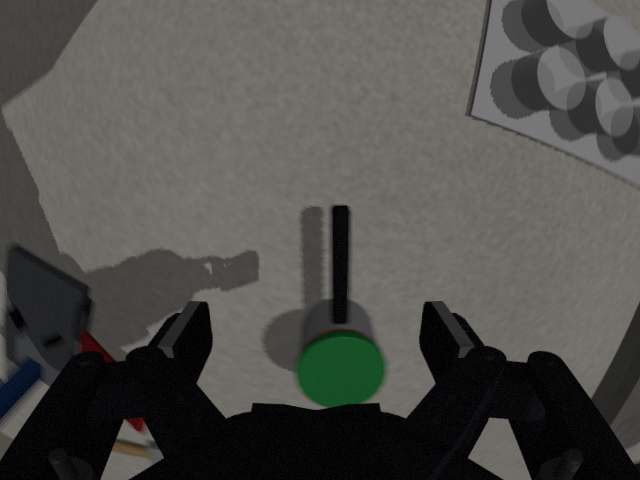

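The wrist view shows the handle vertical at column 340, rows 205–322, parallel to the tool's x, with the lid at (341,370). The handle's grip point agrees across cameras at about (0.410, 0.331). I'll descend and grip.

```bash
python3 -m creep '-0.003 0.005 0.036 0; -0.007 0.01 0.072 -0.005; -0.01 0.015 0.108 -0.01; -0.013 0.02 0.135 -0.01; -0.013 0.02 0.15 -0.01'
python3 - <<'E'
from h import *
p=bot.snapshot("wrist");save(p,"w2");r=bot.spot_point("tub_handle",p)[0];print(r);sh([(.41,.331,.031,3.37)])
E
```

```text
time: 4.15
position: [0.4093, 0.3304, 0.0587]
orientation: [-0.001, -0.111, 0.994, -0.0]
contact_force: [0.6, -0.1, 0.6]
finger_gap: 0.085
finger_force: 0.0
{'uv': [319.4, 303.9], 'p': 0.9}
now [0.4087 0.3298 0.0589] -2.919 4.25
(0.41, 0.331, 0.031, 3.37) -> [-0.0016  0.0009  0.0279 -0.0059]
```

View pics/w2.png

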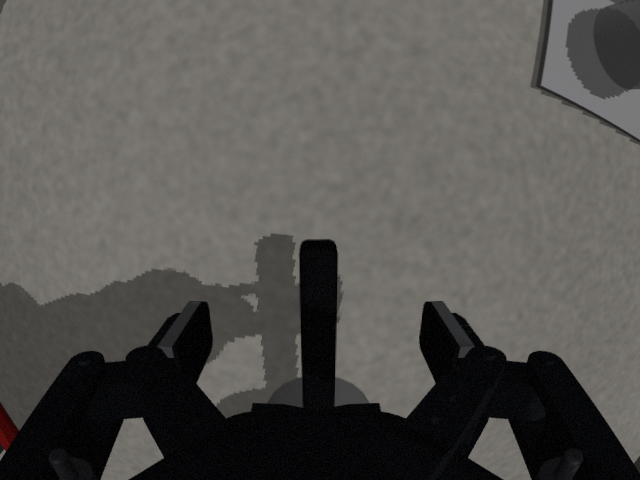

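The handle is centred between the pads (column 318, pads at 210 and 422). I'll go down 28 mm, close and lift.

```bash
python3 -m creep '-0.001 0 0.007 0; -0.001 0 0.014 0; -0.001 0 0.021 0; -0.001 0 0.028 0; -0.001 0 0.028 0'
python3 -m creep '0 0 0 0; 0 0 0 0; 0 0 0 0; 0 0 0 0; 0 0 0 0' 0
python3 -m creep '0 0 0 0; 0 0 0 0; 0 0 0 0; 0 0 0 0; 0 0 0 0' 0
python3 -m creep '0 0 -0.005 0; 0 0 -0.01 0; 0 0 -0.02 0; 0 0 -0.03 0; 0 0 -0.03 0'
```

```text
time: 4.75
position: [0.4103, 0.3311, 0.0315]
orientation: [-0.001, -0.112, 0.994, -0.0]
contact_force: [-0.6, 0.2, -0.1]
finger_gap: 0.0855
finger_force: 0.0
time: 5.25
position: [0.4109, 0.3316, 0.0325]
orientation: [0.0, -0.112, 0.994, 0.0]
contact_force: [0.9, 1.4, 2.3]
finger_gap: 0.0152
finger_force: 61.3
time: 5.75
position: [0.4108, 0.3316, 0.0324]
orientation: [0.0, -0.112, 0.994, 0.0]
contact_force: [-1.4, 1.4, 3.0]
finger_gap: 0.0151
finger_force: 61.4
time: 6.25
position: [0.4118, 0.3321, 0.0641]
orientation: [0.001, -0.112, 0.994, 0.001]
contact_force: [0.5, -0.5, -2.4]
finger_gap: 0.0149
finger_force: 60.6
```

```bash
python3 -m creep '0 0 -0.002 0; 0 0 -0.006 0; 0 0 -0.01 0; 0 0 -0.012 0; 0 0 -0.012 0'
python3 - <<'E'
from h import *
p=bot.snapshot("side");save(p,"s2")
cv2.imwrite("pics/s2c.png",cv2.resize(p["pixels"][120:260,200:400,::-1],None,fx=4,fy=4))
sh([(.385,.2,.075,3.19),(.355,.06,.075,2.96),(.347,.04,.075,2.93)])
E
```

```text
time: 6.75
position: [0.411, 0.3317, 0.0746]
orientation: [0.0, -0.112, 0.994, 0.0]
contact_force: [-0.3, -0.1, -2.2]
finger_gap: 0.0151
finger_force: 60.6
now [0.4109 0.3316 0.0744] -2.917 6.8
(0.385, 0.2, 0.075, 3.19) -> [ 0.0545 -0.1225 -0.0006  0.1758]
(0.355, 0.06, 0.075, 2.96) -> [ 0.0367 -0.1384 -0.      0.23  ]
(0.347, 0.04, 0.075, 2.93) -> [ 0.0043 -0.0211 -0.      0.03  ]
```

View pics/s2c.png

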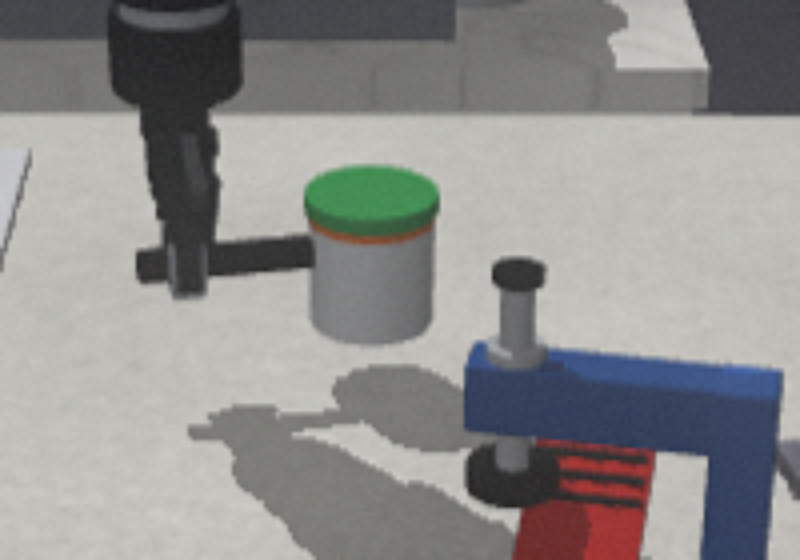

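The side crop shows the tub lifted and level, with the lid's orange band visible at (370,235) and the handle gripped at (185,265). Now I'll carry it.

```bash
python3 -m creep '0.005 -0.012 0 0.018; 0.015 -0.035 0 0.05; 0.027 -0.061 0 0.088; 0.041 -0.092 0 0.132; 0.055 -0.122 0 0.176'
python3 -m creep '0.009 -0.034 0 0.06; 0.018 -0.067 0 0.115; 0.026 -0.097 0 0.17; 0.032 -0.122 0 0.21; 0.037 -0.138 0 0.23'
python3 -c "
from h import *
import numpy as np
c,s=np.cos(.21),np.sin(.21)
f=lambda x:(.587+x*c,-.011-x*s)
sh([(*f(-.245),.069,2.932),(*f(-.165),.069,2.932),(*f(-.125),.069,2.932),(*f(-.1155),.069,2.932)])"
```

```text
time: 7.3
position: [0.3833, 0.1986, 0.0741]
orientation: [-0.0, -0.023, 1.0, -0.0]
contact_force: [0.3, -0.8, -1.7]
finger_gap: 0.0146
finger_force: 60.7
time: 7.8
position: [0.3529, 0.0589, 0.0742]
orientation: [-0.0, 0.093, 0.996, -0.0]
contact_force: [0.5, -0.1, -2.9]
finger_gap: 0.015
finger_force: 60.6
now [0.3529 0.0589 0.0742] 2.956 7.8
(np.float64(0.3473824258925836), np.float64(0.040072675462294385), 0.069, 2.932) -> [ 0.002  -0.0195  0.0052  0.0241]
(np.float64(0.4256248990705155), np.float64(0.023395883474606426), 0.069, 2.932) -> [-0.08 -0.   -0.    0.  ]
(np.float64(0.4647461356594814), np.float64(0.015057487480762445), 0.069, 2.932) -> [-0.04 -0.   -0.    0.  ]
(np.float64(0.47403742934936083), np.float64(0.013077118432224501), 0.069, 2.932) -> [-0.0095 -0.     -0.      0.    ]
```

```bash
python3 -m creep '0 -0.006 0.002 0.01; 0.001 -0.013 0.004 0.018; 0.002 -0.018 0.005 0.024; 0.002 -0.0195 0.005 0.024; 0.002 -0.0195 0.005 0.024'
python3 -m creep '-0.01 0 0 0; -0.03 0 0 0; -0.055 0 0 0; -0.075 0 0 0; -0.085 0 0 0'
python3 - <<'E'
from h import *
t=bot.snapshot("top");s=bot.snapshot("side")
print(bot.observe()["position"],yaw())
c,sn=np.cos(.21),np.sin(.21)
P=np.array(bot.observe()["position"]);L=P+[0.115*-np.cos(yaw()),-.115*np.sin(yaw()),0];L[2]=P[2]-.0325+.086
print("pred lid",L)
for n,p in(("top",t),("side",s)):
    h=cv2.cvtColor(p["pixels"],cv2.COLOR_RGB2HSV);m=((h[...,0]>45)&(h[...,0]<90)&(h[...,1]>70)).astype(np.uint8)
    m[:,:220]=0;m[:,420:]=0
    _,lb,st,ce=cv2.connectedComponentsWithStats(m);i=1+np.argmax(st[1:,4]);print(n,st[i],ce[i],"pred",proj(p,L),proj(p,L-[0,0,.005]))
a=cv2.resize(t["pixels"][180:330,265:365],None,fx=4,fy=4)
b=cv2.resize(s["pixels"][185:335,255:400],None,fx=400/145,fy=4)
cv2.imwrite("pics/c2.png",np.hstack([a,b])[:,:,::-1])
E
```

```text
time: 8.3
position: [0.3485, 0.0421, 0.0692]
orientation: [-0.0, 0.103, 0.995, 0.0]
contact_force: [0.4, -0.4, -2.3]
finger_gap: 0.0152
finger_force: 60.6
time: 8.8
position: [0.4345, 0.0243, 0.0694]
orientation: [0.001, 0.103, 0.995, 0.0]
contact_force: [-0.1, -0.1, -3.2]
finger_gap: 0.0149
finger_force: 60.6
[0.43316756 0.02445954 0.06921193] 2.935950609535232
pred lid [0.54574452 0.00097703 0.12271193]
top [300 244  36  34 856] [316.67757009 261.56542056] pred [317.10907478 260.85782055] [317.13580073 261.10104015]
side [286 235  42  26 802] [305.55860349 247.99501247] pred [305.83235576 244.19306272] [305.80518844 246.43794368]
```

View pics/c2.png

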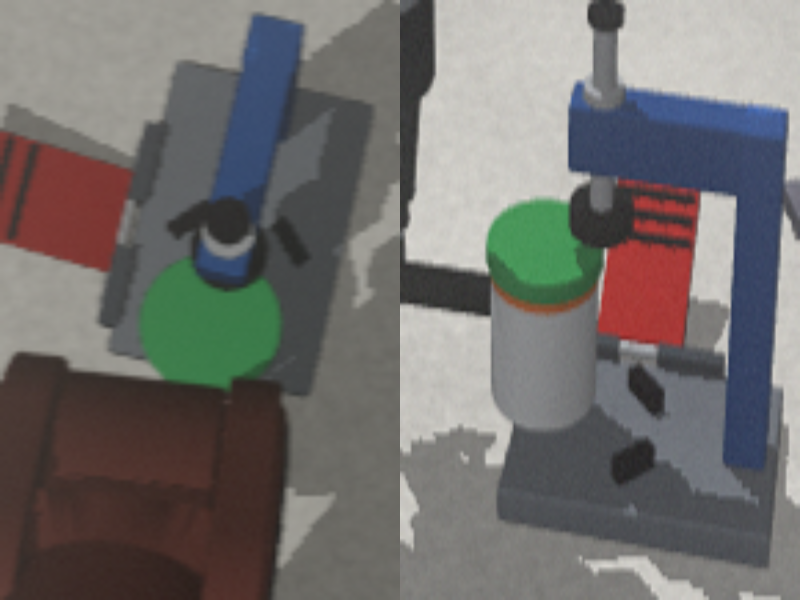

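The composite shows the tub upright with its lid clear below the ram. The lid centre (211,322) lies about 3 mm to +y of the press midline, and the numbers agree. I'll correct that as I go in.

```bash
python3 -c "
from h import *
import numpy as np
c,s=np.cos(.21),np.sin(.21)
f=lambda x:(.587+x*c,-.011-x*s)
sh([(*f(-.1155),.069,2.932)])"
```

```text
now [0.4332 0.0245 0.0692] 2.936 8.9
(np.float64(0.47403742934936083), np.float64(0.013077118432224501), 0.069, 2.932) -> [-0.0423 -0.0028  0.0002  0.004 ]
```

```bash
python3 -m creep '-0.005 -0.0028 0 0.004; -0.015 -0.0028 0 0.004; -0.025 -0.0028 0 0.004; -0.035 -0.0028 0 0.004; -0.0415 -0.0028 0 0.004'
python3 -m creep '0 0 0 0; 0 0 0.002 0; 0 0 0.005 0; 0 0 0.008 0; 0 0 0.01 0'
python3 - <<'E'
from h import *
t=bot.snapshot("top");s=bot.snapshot("side")
sh([])
P=np.array(bot.observe()["position"]);L=P+[0.115*-np.cos(yaw()),-.115*np.sin(yaw()),0]-[.587,-.011,0]
c,sn=np.cos(.21),np.sin(.21);print("rel press",L[0]*c-L[1]*sn,L[0]*sn+L[1]*c, bot.observe()["contact_force"])
a=cv2.resize(t["pixels"][180:330,265:365],None,fx=4,fy=4)
b=cv2.resize(s["pixels"][185:335,255:400],None,fx=400/145,fy=4)
cv2.imwrite("pics/c3.png",np.hstack([a,b])[:,:,::-1])
E
```

```text
time: 9.4
position: [0.4731, 0.013, 0.0694]
orientation: [0.0, 0.105, 0.994, -0.0]
contact_force: [0.1, -0.0, -2.1]
finger_gap: 0.0148
finger_force: 60.6
time: 9.9
position: [0.4713, 0.0134, 0.0589]
orientation: [-0.0, 0.105, 0.995, 0.0]
contact_force: [0.8, 1.3, -2.0]
finger_gap: 0.0154
finger_force: 60.6
now [0.4713 0.0134 0.0589] 2.932 10.0
rel press -0.0031997725801277055 -0.00020838867421102083 [ 2.99436489e-01 -2.55323783e-03 -2.98914321e+00]
```

View pics/c3.png

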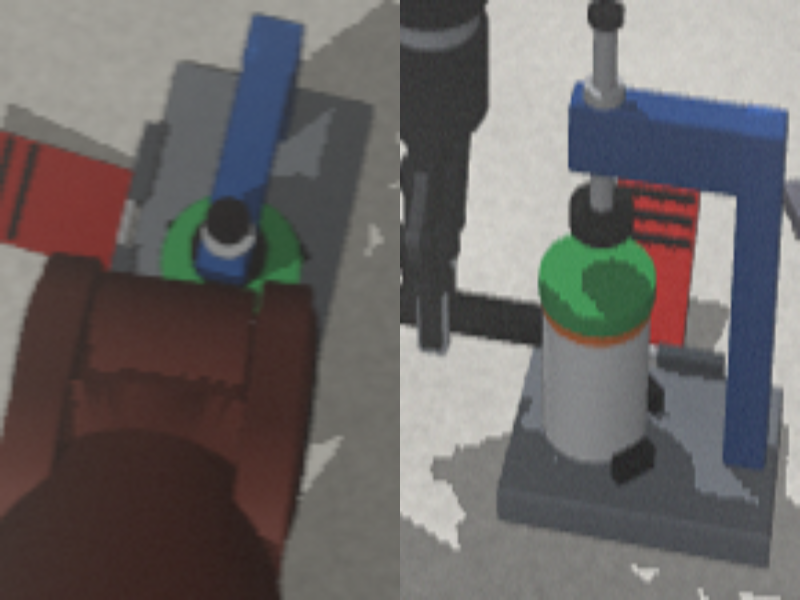

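The tub sits under the ram: the lid spans columns 163–302 around the ram disc at (229,247), and its base is just in front of the stops. I'll lower it to contact.

```bash
python3 -m creep '-0.001 0 0.001 0; -0.002 0 0.002 0; -0.002 0 0.003 0; -0.002 0 0.004 0; -0.002 0 0.005 0'
python3 -m creep '0 0 0.0005 0; 0 0 0.001 0; 0 0 0.0015 0; 0 0 0.0015 0; 0 0 0.0015 0'
```

```text
time: 10.5
position: [0.4737, 0.0129, 0.0542]
orientation: [-0.0, 0.105, 0.995, 0.0]
contact_force: [0.1, 1.6, -2.1]
finger_gap: 0.0151
finger_force: 60.6
time: 11.0
position: [0.4737, 0.0129, 0.0529]
orientation: [0.0, 0.105, 0.995, 0.0]
contact_force: [-0.2, 0.0, -1.9]
finger_gap: 0.015
finger_force: 60.8
```

```bash
python3 -m creep '0 0 0.0005 0; 0 0 0.001 0; 0 0 0.001 0; 0 0 0.001 0; 0 0 0.001 0'
python3 -m creep '0 0 0.0005 0; 0 0 0.001 0; 0 0 0.001 0; 0 0 0.001 0; 0 0 0.001 0'
```

```text
time: 11.5
position: [0.4735, 0.013, 0.0521]
orientation: [-0.0, 0.105, 0.995, 0.0]
contact_force: [-4.4, 0.1, 7.4]
finger_gap: 0.0152
finger_force: 62.0
time: 12.0
position: [0.4731, 0.0131, 0.0514]
orientation: [-0.0, 0.105, 0.995, 0.0]
contact_force: [-8.9, 1.9, 13.1]
finger_gap: 0.015
finger_force: 63.0
```

```bash
python3 -m creep '0 0 -0.001 0; 0 0 -0.0015 0; 0 0 -0.0015 0; 0 0 -0.0015 0; 0 0 -0.0015 0'
python3 -m creep '0 0 0 0; 0 0 0 0; 0 0 0 0; 0 0 0 0; 0 0 0 0' 0.06
python3 -m creep '0 0 -0.01 0; 0 0 -0.03 0; 0 0 -0.06 0; 0 0 -0.1 0; 0 0 -0.14 0'
python3 - <<'E'
from h import *
t=bot.snapshot("top");s=bot.snapshot("side")
for n,p in(("top",t),("side",s)):
    for k,z in(("tub",.02),("tub_handle",.07),("pedal_pad",.065)):
        r=bot.spot_point(k,p)[:1]
        for q in r: print(n,k,q["p"],q["uv"],atz(p,q["uv"],z))
c,sn=np.cos(.21),np.sin(.21)
print("press pad",.587+.02*c+.1636*sn,-.011-.02*sn+.1636*c)
sh([])
a=cv2.resize(t["pixels"][180:330,240:365],None,fx=400/125,fy=4)
b=cv2.resize(s["pixels"][185:335,255:400],None,fx=400/145,fy=4)
cv2.imwrite("pics/c4.png",np.hstack([a,b])[:,:,::-1])
E
```

```text
time: 12.5
position: [0.4737, 0.0129, 0.0523]
orientation: [-0.0, 0.105, 0.995, 0.0]
contact_force: [-3.2, 0.6, 5.6]
finger_gap: 0.0148
finger_force: 61.5
time: 13.0
position: [0.4738, 0.0129, 0.0523]
orientation: [0.0, 0.105, 0.995, -0.0]
contact_force: [-0.6, -0.7, 0.2]
finger_gap: 0.0602
finger_force: 0.0
time: 13.5
position: [0.4733, 0.013, 0.1944]
orientation: [-0.0, 0.105, 0.995, 0.0]
contact_force: [1.3, -0.4, 0.1]
finger_gap: 0.0599
finger_force: 0.0
top pedal_pad 0.94 [259.3, 223.5] [0.64261667 0.142429   0.065     ]
side tub 0.88 [324.1, 291.0] [ 0.58284617 -0.00841971  0.02      ]
side tub_handle 0.8 [266.1, 263.5] [0.46839761 0.01626332 0.07      ]
side pedal_pad 0.84 [349.6, 235.2] [0.64455746 0.13561357 0.065     ]
press pad 0.6406646579093048 0.14483665965194867
now [0.4729 0.013  0.1914] 2.932 13.9
```

View pics/c4.png

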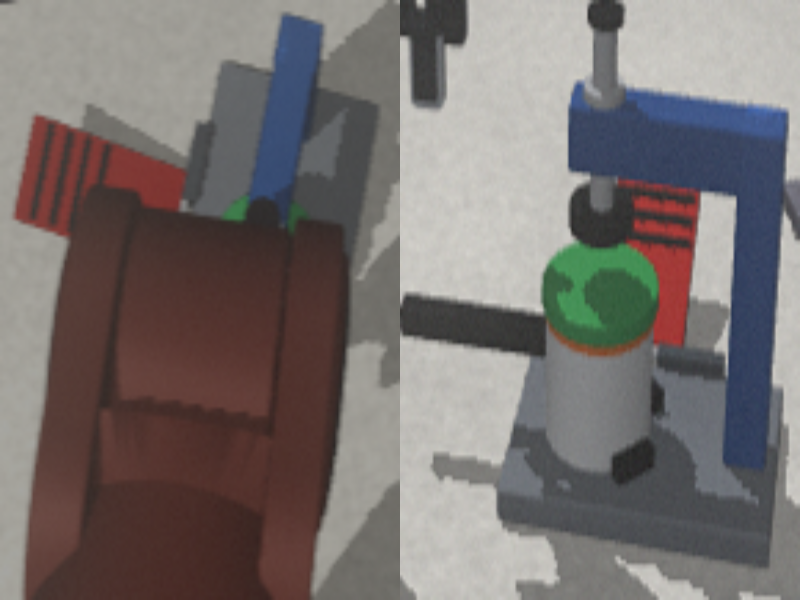

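The composite shows the tub standing upright under the ram, base against the stops at (632,460), orange band still visible, and the gripper clear of the handle. Next is the pedal at press (0.02, 0.164). The tool's x is press -x and its y is press +y, so the shifts can be read directly.

```bash
python3 -m creep '0 0.02 0 0; 0 0.06 0 0; 0 0.1 0 0; 0 0.14 0 0; 0 0.164 0 0' 0
python3 -m creep '-0.02 0 0 0; -0.06 0 0.02 0; -0.1 0 0.05 0; -0.13 0 0.08 0; -0.137 0 0.1 0'
python3 - <<'E'
from h import *
c,sn=np.cos(.21),np.sin(.21)
sh([(.6407,.1448,.066,2.932),(.6407+.008*sn,.1448+.008*c,.031,2.932)])
p=bot.snapshot("side")
print([ (r["p"],r["uv"]) for r in bot.spot_point("pedal_pad",p)[:1]],bot.observe()["contact_force"])
E
```

```text
time: 14.4
position: [0.5075, 0.1757, 0.1912]
orientation: [-0.001, 0.104, 0.995, 0.0]
contact_force: [-0.1, -0.2, 0.1]
finger_gap: 0.0002
finger_force: 0.0
time: 14.9
position: [0.6431, 0.1435, 0.0883]
orientation: [-0.001, 0.105, 0.994, -0.0]
contact_force: [-0.4, -0.7, -0.1]
finger_gap: -0.0002
finger_force: 0.0
now [0.6431 0.1435 0.0883] 2.93 14.9
(0.6407, 0.1448, 0.066, 2.932) -> [ 0.0026  0.0007  0.0223 -0.0016]
(np.float64(0.6423676791987688), np.float64(0.1526242473177932), 0.031, 2.932) -> [-0.     0.008  0.035  0.   ]
[(0.94, [348.8, 234.8])] [-0.95523512 -0.27677862 -0.18107813]
```

```bash
python3 -m creep '0.002 0 0.01 0; 0.002 0.001 0.022 0; 0.002 0.002 0.029 0; 0.002 0.004 0.036 0; 0.002 0.005 0.042 0'
python3 -m creep '0 0.001 0.004 0; 0 0.002 0.008 0; 0 0.003 0.011 0; 0 0.003 0.013 0; 0 0.003 0.014 0'
python3 -c "
from h import *
s=bot.snapshot('side');b=cv2.resize(s['pixels'][185:335,255:400],None,fx=4,fy=4)
cv2.imwrite('pics/c5.png',b[:,:,::-1]);print(bot.spot_point('pedal_pad',s)[:1],proj(s,[.6424,.1526,.031]))"
```

```text
time: 15.5
position: [0.6412, 0.1509, 0.0507]
orientation: [0.001, 0.104, 0.995, 0.0]
contact_force: [-1.2, 3.4, 6.5]
finger_gap: -0.0
finger_force: 2.5
time: 16.0
position: [0.6419, 0.1536, 0.0372]
orientation: [0.001, 0.104, 0.995, 0.0]
contact_force: [-2.7, 2.4, 11.0]
finger_gap: 0.0
finger_force: 5.5
[{'uv': [348.2, 246.7], 'p': 0.72}] [347.22925016 244.76884925]
```

View pics/c5.png

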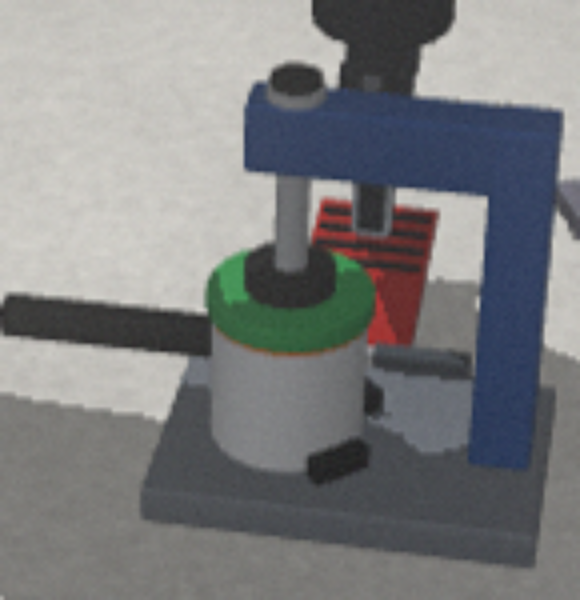

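The ram at (290,275) is on the lid and only a thin orange band shows. I'll press the last millimetres to the stop, watching the force.

```bash
python3 -m creep '0 0 0.002 0; 0 0.0005 0.004 0; 0 0.0005 0.005 0; 0 0.0005 0.006 0; 0 0.0005 0.0065 0'
python3 -m creep '0 0 0.001 0; 0 0 0.0015 0; 0 0 0.002 0; 0 0 0.002 0; 0 0 0.002 0'
```

```text
time: 16.6
position: [0.6421, 0.1543, 0.031]
orientation: [0.001, 0.104, 0.995, 0.001]
contact_force: [-4.5, 3.4, 15.2]
finger_gap: 0.0004
finger_force: 7.7
time: 17.1
position: [0.6422, 0.1544, 0.0308]
orientation: [0.001, 0.104, 0.995, 0.001]
contact_force: [-8.8, 1.9, 27.2]
finger_gap: -0.0001
finger_force: 13.6
```

On the stop: 27 N with no further travel. I'll hold it for over a second, then release.

```bash
python3 -m creep '0 0 0 0; 0 0 0 0; 0 0 0 0; 0 0 0 0; 0 0 0 0'
python3 -m creep '0 0 0 0; 0 0 0 0; 0 0 0 0; 0 0 0 0; 0 0 0 0'
python3 -m creep '0 0 -0.006 0; 0 -0.001 -0.013 0; 0 -0.003 -0.02 0; 0 -0.005 -0.027 0; 0 -0.006 -0.034 0'
python3 -m creep '0 0 -0.01 0; 0 0 -0.03 0; 0 0 -0.06 0; 0 0 -0.09 0; 0 0 -0.12 0'
python3 - <<'E'
from h import *
t=bot.snapshot("top");s=bot.snapshot("side")
for n,p in(("top",t),("side",s)):
    for k,z in(("tub",.02),("tub_handle",.07),("pedal_pad",.065),("ram_face",.136)):
        for q in bot.spot_point(k,p)[:1]: print(n,k,q["p"],q["uv"],atz(p,q["uv"],z))
sh([])
a=cv2.resize(t["pixels"][180:330,240:365],None,fx=400/125,fy=4)
b=cv2.resize(s["pixels"][185:335,255:400],None,fx=400/145,fy=4)
cv2.imwrite("pics/c6.png",np.hstack([a,b])[:,:,::-1])
E
```

```text
time: 17.6
position: [0.6422, 0.1544, 0.0308]
orientation: [0.001, 0.104, 0.995, 0.001]
contact_force: [-8.9, 1.5, 28.1]
finger_gap: 0.0001
finger_force: 13.6
time: 18.1
position: [0.6422, 0.1544, 0.0308]
orientation: [0.001, 0.104, 0.995, 0.001]
contact_force: [-9.3, 1.9, 26.5]
finger_gap: -0.0
finger_force: 13.6
time: 18.6
position: [0.6404, 0.1472, 0.0623]
orientation: [0.0, 0.105, 0.994, -0.0]
contact_force: [-0.7, -1.7, 2.0]
finger_gap: 0.0003
finger_force: 1.0
time: 19.1
position: [0.6402, 0.1476, 0.183]
orientation: [-0.0, 0.105, 0.995, -0.0]
contact_force: [0.4, 0.2, -0.3]
finger_gap: 0.0
finger_force: 0.0
top tub 0.79 [322.2, 250.1] [ 0.5843314  -0.01021702  0.02      ]
top tub_handle 0.59 [311.9, 294.6] [0.471332   0.01344885 0.07      ]
top ram_face 0.7 [320.8, 244.2] [ 0.58228604 -0.00731295  0.136     ]
side tub 0.82 [325.1, 291.9] [ 0.58466167 -0.01156199  0.02      ]
side tub_handle 0.8 [264.6, 264.2] [0.46552085 0.01373055 0.07      ]
side pedal_pad 0.7 [346.9, 235.6] [0.63857587 0.13394065 0.065     ]
side ram_face 0.9 [329.0, 238.4] [ 5.89703163e-01 -3.26538399e-04  1.36000000e-01]
now [0.6399 0.1476 0.1808] 2.932 19.6
```

View pics/c6.png

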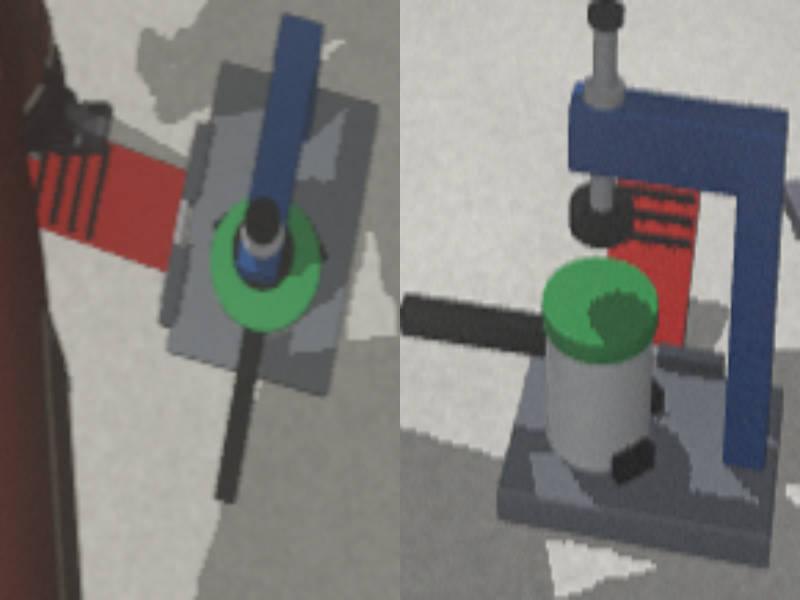

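The composite shows the ram and pedal back up, the lid seated with no orange band, and the tub still against the stops. That makes 11 pictures viewed, one over the limit of 10, so I'll use measurements only from here. Back to the handle.

```bash
python3 -c "
from h import *
sh([(.5075,.1757,.19,2.932),(.4737,.013,.15,2.932),(.4737,.013,.0523,2.932)])"
```

```text
now [0.6399 0.1476 0.1808] 2.932 19.6
(0.5075, 0.1757, 0.19, 2.932) -> [ 1.354e-01 -1.000e-04 -9.200e-03 -2.000e-04]
(0.4737, 0.013, 0.15, 2.932) -> [-0.0008 -0.1662  0.04    0.    ]
(0.4737, 0.013, 0.0523, 2.932) -> [0.     0.     0.0977 0.    ]
```

```bash
python3 -m creep '0.02 0 -0.009 0; 0.06 0 -0.009 0; 0.1 0 -0.009 0; 0.128 0 -0.009 0; 0.1355 0 -0.009 0' 0.07
python3 -m creep '0 -0.03 0 0; -0.001 -0.075 0 0; -0.001 -0.12 0.01 0; -0.001 -0.155 0.03 0; -0.001 -0.166 0.04 0'
python3 - <<'E'
from h import *
import numpy as np
p=bot.snapshot("wrist")
K=np.array(p["mtx"]);R=np.array(p["R"]);C=-R.T@np.array(p["t"])
for r in bot.spot_point("tub_handle",p)[:2]:
    u=(np.array(r["uv"])-K[:2,2])/[K[0,0],K[1,1]];a=np.hypot(*u);d=R.T@np.array([*(u/a*np.sin(a)),np.cos(a)]);print(r["p"],C+d*(.07-C[2])/d[2])
sh([(.4737,.013,.0523,2.932)])
E
```

```text
time: 20.1
position: [0.5049, 0.1763, 0.1907]
orientation: [-0.001, 0.104, 0.995, -0.0]
contact_force: [0.3, -1.0, 0.4]
finger_gap: 0.07
finger_force: 0.0
time: 20.6
position: [0.4736, 0.0105, 0.1496]
orientation: [-0.001, 0.106, 0.994, -0.0]
contact_force: [-0.2, 0.1, -0.1]
finger_gap: 0.0704
finger_force: 0.0
0.76 [0.4736527 0.0117419 0.07     ]
now [0.4737 0.0121 0.1496] 2.929 20.7
(0.4737, 0.013, 0.0523, 2.932) -> [ 0.0002  0.0009  0.0973 -0.003 ]
```

```bash
python3 -m creep '0 0.0005 0.025 -0.003; 0 0.0005 0.055 -0.003; 0 0.0005 0.08 -0.003; 0 0.0005 0.092 -0.003; 0 0.0005 0.097 -0.003'
python3 -m creep '0 0 0 0; 0 0 0 0; 0 0 0 0; 0 0 0 0; 0 0 0 0' 0
python3 -m creep '0 0 0 0; 0 0 -0.003 0; 0 0 -0.008 0; 0 0 -0.014 0; 0 0 -0.018 0'
```

```text
time: 21.2
position: [0.4746, 0.0151, 0.053]
orientation: [-0.001, 0.103, 0.995, 0.0]
contact_force: [0.0, 0.5, 0.3]
finger_gap: 0.0699
finger_force: 0.0
time: 21.7
position: [0.475, 0.0137, 0.0544]
orientation: [0.001, 0.103, 0.995, -0.0]
contact_force: [-0.7, 0.4, 2.4]
finger_gap: 0.015
finger_force: 60.9
time: 22.2
position: [0.4744, 0.0138, 0.0723]
orientation: [-0.0, 0.103, 0.995, 0.0]
contact_force: [0.7, 0.1, -1.9]
finger_gap: 0.0147
finger_force: 60.2
```

```bash
python3 -m creep '0.008 0 0 0; 0.03 0 0 0; 0.065 0 0 0; 0.1 0 0 0; 0.13 0 0 0'
python3 -m creep '0.006 0 0 0; 0.01 0 -0.005 0; 0.01 0 -0.015 0; 0.01 0 -0.025 0; 0.01 0 -0.03 0'
python3 -c "
from h import *
sh([(.335,-.1,.10,2.84),(.36,-.25,.1,2.71),(.380,-.284,.09,2.69)])"
```

```text
time: 22.7
position: [0.3443, 0.0409, 0.0714]
orientation: [-0.001, 0.103, 0.995, 0.0]
contact_force: [0.4, -0.5, -2.9]
finger_gap: 0.0147
finger_force: 60.2
time: 23.2
position: [0.3389, 0.0423, 0.1029]
orientation: [0.001, 0.103, 0.995, 0.0]
contact_force: [-0.1, -0.6, -2.2]
finger_gap: 0.0151
finger_force: 60.2
now [0.3389 0.0423 0.1029] 2.935 23.2
(0.335, -0.1, 0.1, 2.84) -> [-0.0254 -0.1401  0.0029  0.0947]
(0.36, -0.25, 0.1, 2.71) -> [-0.0684 -0.1358 -0.      0.13  ]
(0.38, -0.284, 0.09, 2.69) -> [-0.0324 -0.0225  0.01    0.02  ]
```

```bash
python3 -m creep '-0.002 -0.012 0 0.01; -0.007 -0.038 0 0.027; -0.013 -0.07 0.001 0.048; -0.019 -0.105 0.002 0.07; -0.025 -0.14 0.003 0.095'
python3 -m creep '-0.017 -0.034 0 0.03; -0.034 -0.067 0 0.065; -0.049 -0.098 0 0.095; -0.061 -0.122 0 0.118; -0.068 -0.136 0 0.13'
python3 -m creep '-0.01 -0.008 0.002 0.01; -0.02 -0.015 0.005 0.02; -0.028 -0.02 0.008 0.02; -0.0325 -0.0225 0.01 0.02; -0.0325 -0.0225 0.01 0.02'
python3 - <<'E'
from h import *
P=np.array(bot.observe()["position"]);y=yaw();L=P+[-.115*np.cos(y),-.115*np.sin(y),P[2]*0];L[2]=P[2]-.0335+.076
for n in("top","side"):
    p=bot.snapshot(n);h=cv2.cvtColor(p["pixels"],cv2.COLOR_RGB2HSV);m=((h[...,0]>45)&(h[...,0]<90)&(h[...,1]>70)).astype(np.uint8)
    m[:,:250]=0
    _,lb,st,ce=cv2.connectedComponentsWithStats(m);i=1+np.argmax(st[1:,4]);print(n,st[i],ce[i],"pred",proj(p,L),atz(p,ce[i],L[2]))
    for r in bot.spot_point("cup_a",p)[:2]:print("cup",r["p"],atz(p,r["uv"],.004))
print("lid",L);sh([(.380,-.284,.0375,2.69)])
E
```

```text
time: 23.7
position: [0.3336, -0.1014, 0.099]
orientation: [0.001, 0.151, 0.989, -0.0]
contact_force: [0.8, -0.3, -2.1]
finger_gap: 0.0148
finger_force: 60.1
time: 24.2
position: [0.3583, -0.2524, 0.0989]
orientation: [0.001, 0.215, 0.977, -0.0]
contact_force: [-0.1, 0.3, -2.9]
finger_gap: 0.0151
finger_force: 60.1
time: 24.7
position: [0.3781, -0.2835, 0.0884]
orientation: [-0.0, 0.224, 0.975, 0.0]
contact_force: [0.1, 0.5, -2.8]
finger_gap: 0.0147
finger_force: 60.1
top [ 447  273   36   36 1036] [464.7007722  290.27606178] pred [465.47361887 289.48539974] [ 0.47977165 -0.3318234   0.13087994]
cup 0.94 [ 0.65786166 -0.39633383  0.004     ]
cup 0.81 [ 0.63116937 -0.28573977  0.004     ]
side [ 250  342   46   43 1657] [270.43693422 362.70126735] pred [268.02540735 357.83204604] [ 0.48522626 -0.34413504  0.13087994]
cup 0.93 [ 0.64093381 -0.29007104  0.004     ]
cup 0.71 [ 0.65382924 -0.3946901   0.004     ]
lid [ 0.4815549  -0.33363053  0.13087994]
now [ 0.3775 -0.2831  0.0888] 2.69 24.9
(0.38, -0.284, 0.0375, 2.69) -> [-0.0026  0.0003  0.0513  0.0003]
```

```bash
python3 -m creep '0 0 0.008 0; -0.002 0 0.02 0; -0.002 0 0.032 0; -0.002 0 0.042 0; -0.002 0 0.047 0'
python3 -m creep '0 0 0.0005 0; 0 0 0.001 0; 0 0 0.002 0; 0 0 0.0025 0; 0 0 0.003 0'
python3 -m creep '0 0 0.0005 0; 0 0 0.001 0; 0 0 0.0015 0; 0 0 0.0015 0; 0 0 0.0015 0'
```

```text
time: 25.4
position: [0.3789, -0.2839, 0.0404]
orientation: [-0.001, 0.224, 0.975, 0.001]
contact_force: [-0.3, 0.7, -2.9]
finger_gap: 0.0149
finger_force: 60.1
time: 25.9
position: [0.3797, -0.2848, 0.0391]
orientation: [0.0, 0.224, 0.975, -0.0]
contact_force: [-1.0, 0.5, -0.0]
finger_gap: 0.015
finger_force: 60.3
time: 26.4
position: [0.3792, -0.2845, 0.0379]
orientation: [-0.0, 0.224, 0.975, -0.0]
contact_force: [-5.5, 3.1, 10.4]
finger_gap: 0.0147
finger_force: 62.1
```

Touchdown at the expected height. I'll release and rise.

```bash
python3 -m creep '0 0 -0.0005 0; 0 0 -0.001 0; 0 0 -0.001 0; 0 0 -0.001 0; 0 0 -0.001 0'
python3 -m creep '0 0 0 0; 0 0 0 0; 0 0 0 0; 0 0 0 0; 0 0 0 0' 0.06
python3 -m creep '0 0 -0.01 0; 0 0 -0.03 0; 0 0 -0.06 0; 0 0 -0.1 0; 0 0 -0.14 0'
python3 -m creep '0.02 0 0 0; 0.05 0 0 0; 0.08 0 0 0; 0.08 0 0 0; 0.08 0 0 0'
python3 - <<'E'
from h import *
for n in("top","side"):
    p=bot.snapshot(n);h=cv2.cvtColor(p["pixels"],cv2.COLOR_RGB2HSV);m=((h[...,0]>45)&(h[...,0]<90)&(h[...,1]>70)).astype(np.uint8)
    m[:,:220]=0
    _,lb,st,ce=cv2.connectedComponentsWithStats(m);i=1+np.argmax(st[1:,4]);print(n,"lid",st[i],ce[i],atz(p,ce[i],.08))
    for k,z in(("tub",.004),("tub_handle",.054),("cup_a",.004),("wash_bottle",0),("brush",0)):
        for r in bot.spot_point(k,p)[:2 if k=="cup_a" else 1]:print(k,round(r["p"],2),atz(p,r["uv"],z).round(4))
    o=((h[...,0]>5)&(h[...,0]<14)&(h[...,1]>130));x,y,w,hh=st[i][:4];print("orange px near lid",o[y:y+hh+10,x:x+w].sum())
print(bot.observe()["contact_force"],bot.observe()["position"])
E
```

```text
time: 26.9
position: [0.3795, -0.2847, 0.0384]
orientation: [-0.0, 0.224, 0.975, -0.0]
contact_force: [-3.5, 1.4, 5.9]
finger_gap: 0.0147
finger_force: 61.2
time: 27.4
position: [0.3796, -0.2846, 0.0383]
orientation: [0.0, 0.224, 0.975, 0.0]
contact_force: [0.9, 0.1, -0.6]
finger_gap: 0.0602
finger_force: 0.0
time: 27.9
position: [0.3792, -0.2842, 0.1804]
orientation: [-0.0, 0.224, 0.975, 0.0]
contact_force: [1.3, -1.2, -0.4]
finger_gap: 0.06
finger_force: 0.0
time: 28.4
position: [0.3076, -0.2499, 0.1791]
orientation: [0.001, 0.224, 0.975, -0.0]
contact_force: [0.3, -0.3, -0.3]
finger_gap: 0.0601
finger_force: 0.0
top lid [442 274  36  35 972] [459.48353909 290.79835391] [ 0.48127921 -0.33375616  0.08      ]
tub 0.75 [ 0.4833 -0.337   0.004 ]
tub_handle 0.66 [ 0.3744 -0.2798  0.054 ]
cup_a 0.83 [ 0.64   -0.2885  0.004 ]
cup_a 0.61 [ 0.6589 -0.3954  0.004 ]
wash_bottle 0.86 [ 0.7979 -0.1775  0.    ]
brush 0.88 [0.7906 0.1543 0.    ]
orange px near lid 0
side lid [ 241  367   56   44 1939] [268.90407427 388.42083548] [ 0.48201896 -0.3423471   0.08      ]
tub 0.91 [ 0.4804 -0.3359  0.004 ]
tub_handle 0.64 [ 0.3718 -0.2795  0.054 ]
cup_a 0.98 [ 0.6437 -0.2859  0.004 ]
cup_a 0.96 [ 0.6505 -0.3985  0.004 ]
brush 0.98 [0.7942 0.1508 0.    ]
orange px near lid 0
[ 0.68574649 -0.20605603  0.07921167] [ 0.30758879 -0.24968654  0.1782322 ]
```

The tub stands in the tray's empty half, both cameras agree on its position, no orange band shows, and the bystanders are where they started.

```bash
python3 -c "
from bench import bot
print(bot.sign_off())"
```

```text
the job is handed in; nothing more can be done
None
```

The lid was pressed home and the tub now stands upright on the tray floor; I handed the job in at about 29 s with the cups, bottle and brush undisturbed, but I viewed 11 pictures, one over the limit of 10.

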